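# Balance a loaded casting arm on its balancing stand

## Robot

A 7-joint arm with a two-finger parallel gripper is mounted at the origin on a cart in front of the work surface, level with it; the furniture and walls round the work are solid. World frame = base frame: x ahead of the robot, y to its left, z up, the work surface at z = 0. Lengths are in m, angles in rad, forces in N, time in s.
With the tool pointing down it reaches from about 0.4 to 0.85 m from the base axis. Payload 4.5 kg.
Tool frame: the origin (TCP) lies midway between the tips of the shut fingers; the grasp point (between the pads) lies 19 mm behind it; z points along the fingers, x is the direction in which the jaws open and shut, and the axes are right-handed (so a half turn about z gives the same grasp; the last joint's range is limited). The gripper opens to 88 mm and grips with 3 to 60 N. Pads are 18 mm wide; open, the fingers measure 123 mm over their backs; the gripper's body (75 mm by 187 mm) begins 45 mm behind the grasp point.
Start: joints at [-1.147, 0.689, -0.195, 1.565, 0.157, 0.902, -0.215], TCP at [0.237, 0.578, 0.215] pointing down, gripper open.
Joint ranges: [-3.01, 3.01], [-0.46, 2.08], [-1.47, 1.51], [0.13, 2.56], [-1, 4.14], [0.04, 2.09], [-2.66, 2.66]. Speed limits (rad/s): [2.57, 2.57, 3.14, 3.14, 3.14, 3.14, 3.14].

## Interface

Orientations are given as a unit quaternion [x, y, z, w].
In Python, from plant import r gives the robot as it stands. The module is installed in compiled form; this text tells all that it offers.
- The arm moves only by the tool play_rows, never from a script. Its argument "increments" is a list of rows, each a list of 7 numbers: the opening, from 0 (shut) to 1 (fully open), then the shift along the tool's x, y, z in mm, then the turn, a rotation vector about the tool's x, y, z in rad. In form: [[hand, dx, dy, dz, wx, wy, wz], ...]. A call has exactly 8 rows; each row shifts and turns the pose as measured when the row begins, along the tool's axes as they then stand; what a row does not reach is not made up. A row lasts 1/8 s, in which the tool goes at most 62.5 mm and 10.7 degrees, less where a joint would pass 70% of its speed; a pose out of reach is approached as far as the arm can. A call is refused whole if a number of a shift passes 62.5 or a number of a turn 0.188, either way. A call with a gripper value outside its range is refused whole. The fingers move at their own pace and stop on an object; "grip_force" is the grip in N (left out, the last holds). Time passes only in rows, so rows that do not move let the fingers close, or fill a call up. It gives the time, the measured TCP pose, the force and the opening at its end, in the units of the state.
- r.get_state(): the state, without advancing time (a new reading comes with each control period).
- r.snapshot(name): name is "scene" or "top"; returns the picture (480x640x3 uint8, red, green, blue); there is no depth.
- r.get_calibration(name): a dict with "fx", "fy", "cx", "cy" (pixels), "R" (3x3) and "t" (3): a world point X has camera coordinates R X + t. Camera axes: x right, y down, z forward; pixel columns grow to the right and rows downward; lengths in m; the calibration is good to about 2 mm. A picture is of the moment at which its call begins. get_calibration takes no time and is no camera call.
- r.finish_job(): hands the job in, once; it reports no verdict.
The state is a dict: "clock": time; "q": joint angles; "qd": joint speeds; "joint_torque": joint torques, N m; "tool_pos": TCP position; "eef_rot": TCP orientation; "contact_force": force on the tool from outside, world axes, zero at the start; "moment": the same for the moment, N m; "opening": opening from 0.0 (shut) to 1.0 (fully open).
Only numpy, scipy, OpenCV 4.12 (cv2) and the standard library are available. Lean on these libraries where they do the work, as an engineer would, in place of code of your own. Each camera call takes 0.05 s, during which the arm holds its last target.

## Task

Before this casting arm goes into the centrifuge it has to be balanced with its ring in place: find its balance point (small test lifts at trial points along the rib show which way it tips), carry it over level and lay that point in the rocking cradle of the balancing stand. Seat it gently and squarely down in the cradle so that, once you let go, the arm rests there level on its own. The ring only stands loosely in its cup, so never let the arm tip more than about ten degrees, and do not disturb the model, jar and dropper bottle standing nearby.

Things in the scene. Friction and masses are not known exactly. Their poses are not given: they have to be found in the camera images.
- casting_arm: Aluminium casting arm, lies loose on the bench along its own y axis, 359 mm over all, z up. Origin: mid-length, underneath, at the bottom of its 8 mm rubber feet. Flange 30 mm wide (x), 6 mm thick, underside 8 mm above the origin, y -120 to +120 mm. With ring and weights 0.5 to 1.0 kg, differing each time; the unseen balance point lies somewhere within y = -80 to +80 mm.
- rib_mid (a point): Middle of the top edge of the arm's upright rib, 48 mm above the arm's origin, at its y = 0. The rib is 10 mm thick (x), runs y -105 to +105 mm and stands from 14 to 48 mm above the origin: pinch the arm by it from above, anywhere along it.
- ring_end (a point): Point on the top edge of the rib at its ring end (arm's y = -105 mm, 48 mm above its origin); rises above or falls below weight_end when the arm tips.
- weight_end (a point): Point on the top edge of the rib at its weight end (y = +105 mm, 48 mm above the arm's origin).
- counterweight: Two dark steel discs, 40 mm across, and a nut, locked on the threaded rod at the arm's +y end (arm's y = +125 to +163 mm). Origin on the rod's axis at y = +125 mm, 30 mm above the arm's origin. Their weight differs each time and cannot be seen.
- ring_cup (a point): Centre of the floor of the round cup at the arm's -y end (arm's y = -147 mm, 14 mm above its origin), where the ring stands; cup 60 mm outside, 52 mm inside, rim 9 mm above its floor.
- ring: Casting ring, a steel cylinder 48 mm across, 44 mm high, filled with hard set investment, its weight differing each time; stands upright and loose in the arm's cup with 2 mm play all round. Origin at the centre of its underside.
- stand: Balancing stand, fixed to the bench: grey base 104 x 116 mm with a two-cheeked yoke that holds the rocking cradle. Origin at the centre of its underside, z up. The arm must lie along the stand's y axis, either way round. The cheeks (x = +-24 to +-31 mm, y within +-9 mm) reach 7 mm above the seat: hold the rib above the flange, so that the fingers clear them.
- cradle_seat (a point): Middle of the cradle's seat, 95 mm above the bench, on its hinge axis (the stand's x axis). The seat is a steel channel 54 mm long (y), its bottom at this height, 33 mm between the lips, which rise 5 mm, then flare out to about 11 mm. The arm's 30 mm flange lies in it with 1.5 mm play a side.
- cradle (a joint): Tilt of the rocking cradle in rad, 0 = level, stops at +-0.26; positive when the stand's +y side is up. A light spring of 1.1 N m/rad centres it: an arm laid 10 mm off its balance point tips by roughly 0.06 to 0.1 rad, one laid 25 mm off tips right over.
- model: Bystander: cream plaster jaw model, 62 x 71 x 29 mm, origin under its centre.
- vaseline_jar: Bystander: small white jar with a red lid, 50 mm across, 51 mm high, origin under its centre.
- dropper: Bystander: small brown dropper bottle, 31 mm across, 62 mm high, origin under its centre.
There are look-alikes about, which are no part of the job. What is shaped like the stand but red is not meant.

How it is judged:
On the way, in this order (a step that is already met when the one before it is completed fails the run):
1. the arm is lifted clear of the bench, level, with its ring aboard (height (world z) of casting_arm above 0.03 m and angle between casting_arm's own z axis and vertical below 0.08 rad and distance between ring and ring_cup below 0.008 m), for 0.3 s.
2. the arm's flange is down on the seat of the cradle, within its lips (z of casting_arm in the frame of cradle_seat between -0.011 and -0.005 m and horizontal distance between casting_arm and cradle_seat below 0.085 m and contact force between casting_arm and stand above 2 N), for 0.2 s.
At the end, for the whole second after the job is handed in: The arm lies at rest with its flange down on the cradle's seat between the lips (seat height within 2.5 mm, bar along the cradle within 0.12 rad), carried by the stand alone, arm and cradle level within 0.06 rad (3.4 degrees), the ring still standing in its cup (z of casting_arm in the frame of cradle_seat between -0.0105 and -0.0055 m and horizontal distance between casting_arm and cradle_seat below 0.085 m and angle between the y axis of casting_arm and the y axis of stand, either way round below 0.12 rad and contact force between casting_arm and stand above 3 N and angle between casting_arm's own z axis and vertical below 0.06 rad and value of joint cradle between -0.06 and 0.06 rad and linear speed of casting_arm below 0.02 m/s and angular speed of casting_arm below 0.1 rad/s and distance between ring and ring_cup below 0.008 m); the robot touches nothing.
It fails at once if the arm tips more than about ten degrees (0.18 rad) (angle between casting_arm's own z axis and vertical above 0.18 rad).
It fails at once if the arm is pressed or knocked on the stand with more than 35 N (contact force between casting_arm and stand above 35 N).
It fails at once if the ring leaves its cup (distance between ring and ring_cup above 0.015 m).
It fails at once if a bystander is moved more than 20 mm (distance of any of model, vaseline_jar, dropper from where it was at the start of the episode above 0.02 m).
It also fails if it takes over 61 s, if anything falls off the work surface, if the arm or the gripper's body presses on something with over 40 N, if the wrist force passes 120 N, or if a joint passes its speed limit or range.

## Working session

There is one attempt and no reset: what is moved stays moved. The work goes in short steps, Python scripts to look and compute and a tool call to move; the robot and the scene stay as the last step left them, time stands still between calls to the robot, and variables do not carry over. Pictures are saved under pics/ and viewed, and the job is handed in when it is done.

Besides the shell and the picture viewer there is one more tool, called after "Call:" as name([rows], argument=value, ...), one row to a line, values as JSON. play_rows: Moves the arm, as the interface text tells. Its arguments: {"type":"object","properties":{"increments":{"type":"array"},"grip_force":{"type":"number"}},"required":["increments"]}

```bash
mkdir -p pics; python3 - <<'E'
from plant import r
import cv2
for n in("scene","top"):
    im=r.snapshot(n); cv2.imwrite(f"pics/{n}0.png",im[:,:,::-1])
    c=r.get_calibration(n); print(n,c)
print(r.get_state())
E
```

```text
scene {'fx': 476.7177506701288, 'fy': 476.7177506701288, 'cx': 322.0147019642165, 'cy': 239.89290963131592, 'R': array([[ 0.90807208, -0.41877217,  0.00591255],
       [-0.18823428, -0.42069993, -0.88745672],
       [ 0.37412959,  0.80476172, -0.46085314]]), 't': array([-0.51384269,  0.18265708,  0.84113308])}
top {'fx': 593.7763128940385, 'fy': 593.7763128940385, 'cx': 314.122513292566, 'cy': 236.61060712911777, 'R': array([[-1.26493734e-03, -9.99851588e-01,  1.71814350e-02],
       [-9.92678549e-01, -8.19677378e-04, -1.20783386e-01],
       [ 1.20779544e-01, -1.72084253e-02, -9.92530187e-01]]), 't': array([0.00567913, 0.58386262, 1.36137989])}
{'clock': 0.1, 'q': array([-1.14717991,  0.68988436, -0.19451141,  1.56622688,  0.15728846,
        0.90253246, -0.21507371]), 'qd': array([-2.29339702e-04, -1.21030491e-03,  1.19990628e-03, -2.92510106e-03,
        1.31932723e-03, -1.21062055e-06, -3.64579960e-04]), 'joint_torque': array([-3.83267979e-03, -5.28497672e+01, -1.27187602e+00, -1.53838974e+01,
       -5.25674899e-02,  1.92842119e-03,  3.91756021e-05]), 'tool_pos': array([0.23732642, 0.57752776, 0.2147034 ]), 'eef_rot': array([ 8.30643443e-01,  5.56804077e-01, -6.53918105e-04,  5.12765957e-04]), 'contact_force': array([-0.0854129 ,  0.58551009, -0.57076698]), 'moment': array([ 0.03343081,  0.02008708, -0.02641393]), 'opening': 0.9952311850130776}
```

View pics/scene0.png

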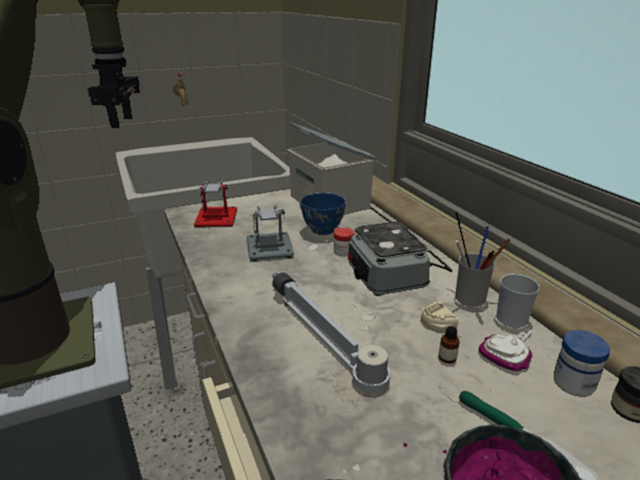

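View pics/top0.png

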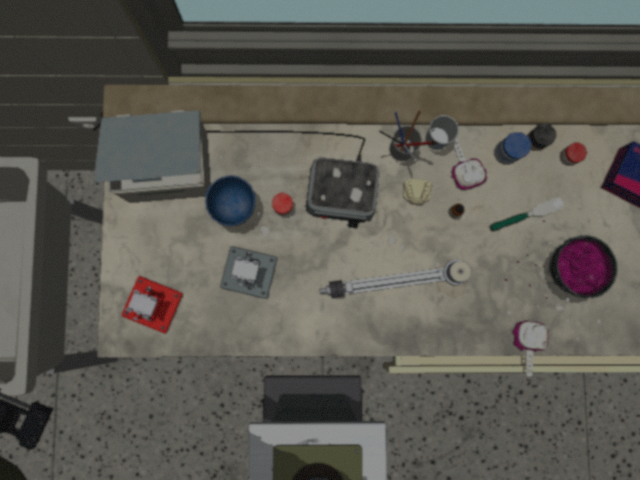

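The top view shows the arm from its weight at (335,289) to its ring at (458,271). There is a grey stand at (248,271) and a red look-alike at (152,304). The bystanders are the red-lid jar (283,204), the model (417,191) and the dropper (457,211). Candidates for the stand are grey (248,271) and red (152,304), and I choose grey. There is only one bar like the arm; the green spatula at (525,214) is not it. Next, close crops.

```bash
cat > h.py <<'E'
import numpy as np, cv2
from plant import r
def ray(n,u,v,z):
    c=r.get_calibration(n);R=np.array(c['R']);t=np.array(c['t']);C=-R.T@t
    d=R.T@np.array([(u-c['cx'])/c['fx'],(v-c['cy'])/c['fy'],1.])
    return C+d*(z-C[2])/d[2]
def proj(n,X):
    c=r.get_calibration(n);p=np.array(c['R'])@np.array(X)+c['t']
    return np.array([c['fx']*p[0]/p[2]+c['cx'],c['fy']*p[1]/p[2]+c['cy']])
E
python3 - <<'E'
import cv2
from h import *
im=cv2.imread("pics/top0.png")
a=cv2.resize(im[250:310,315:475],None,fx=5,fy=5,interpolation=cv2.INTER_CUBIC);cv2.imwrite("pics/ta.png",a)
a=cv2.resize(im[235:310,205:295],None,fx=8,fy=8,interpolation=cv2.INTER_CUBIC);cv2.imwrite("pics/ts.png",a[:600])
im=cv2.imread("pics/scene0.png")
a=cv2.resize(im[260:400,260:400],None,fx=4,fy=4,interpolation=cv2.INTER_CUBIC);cv2.imwrite("pics/sa.png",a)
a=cv2.resize(im[195:270,235:305],None,fx=8,fy=8,interpolation=cv2.INTER_CUBIC);cv2.imwrite("pics/ss.png",a)
E
```

```text
(no output)
```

View pics/ta.png

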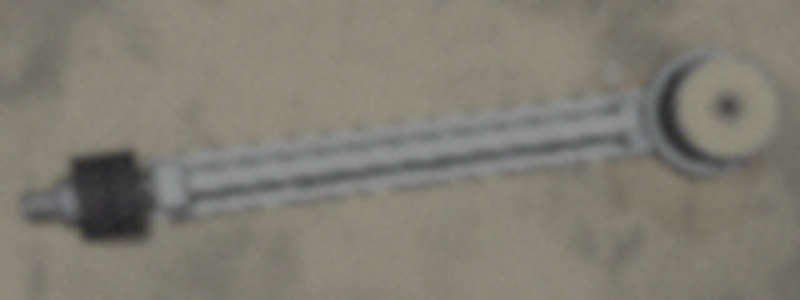

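View pics/ts.png

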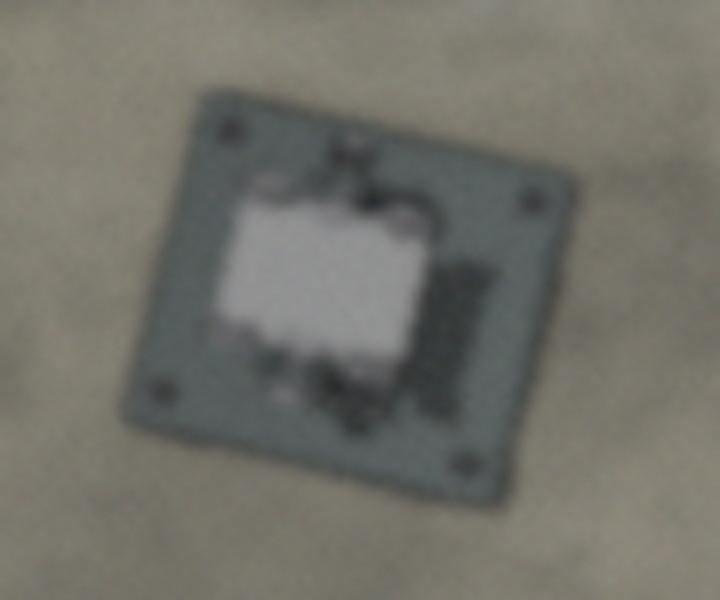

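View pics/sa.png

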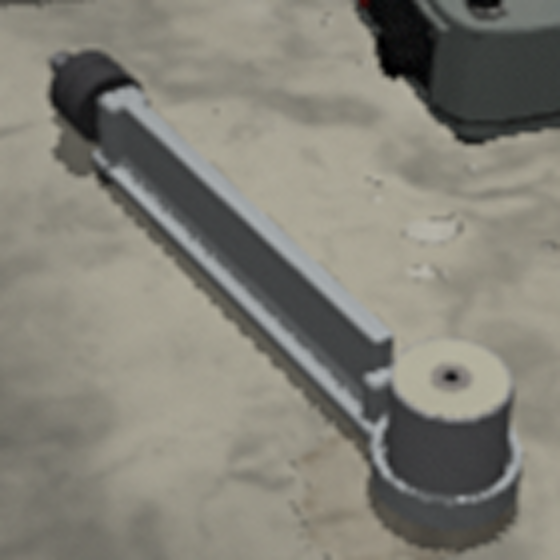

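View pics/ss.png

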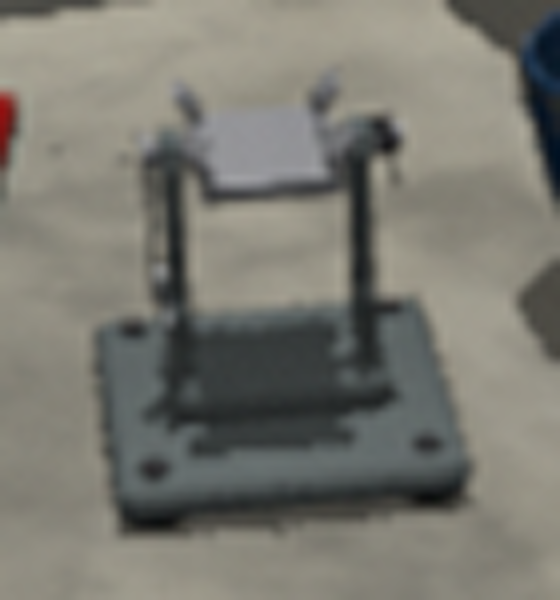

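```bash
python3 - <<'E'
from h import *
T=lambda x,y:(315+(x+.5)/5-.5,250+(y+.5)/5-.5)
S=lambda x,y:(260+(x+.5)/4-.5,260+(y+.5)/4-.5)
q=lambda *a:np.round(ray(*a),4)
print("camC",[-np.array(r.get_calibration(n)['R']).T@r.get_calibration(n)['t'] for n in('scene','top')])
print("ring top c T",q("top",*T(728,106),.058+.0)) # ring underside 14mm, +44
print("ring top c S",q("scene",*S(451,377),.058))
print("rib ring end T",q("top",*T(632,108),.048),"S",q("scene",*S(380,338),.048))
print("rib wt end T",q("top",*T(160,188),.048),"S",q("scene",*S(118,95),.048))
print("flange edges near, T",q("top",*T(190,217),.014),q("top",*T(190,153),.014),q("top",*T(610,155),.014),q("top",*T(610,95),.014))
U=lambda x,y:(205+(x+.5)/8-.5,235+(y+.5)/8-.5)
B=np.array([q("top",*U(*p),.012) for p in((205,90),(580,178),(505,505),(125,420))]);print(B,B.mean(0))
Sx=np.array([q("top",*U(*p),.095) for p in((240,205),(430,225),(405,355),(215,312))]);print(Sx,Sx.mean(0))
for i in range(4):print(np.linalg.norm(B[i]-B[(i+1)%4]),np.linalg.norm(Sx[i]-Sx[(i+1)%4]), np.degrees(np.arctan2(*(B[i]-B[(i+1)%4])[[0,1]])))
V=lambda x,y:(235+(x+.5)/8-.5,195+(y+.5)/8-.5)
Sx=np.array([q("scene",*V(*p),.095) for p in((203,115),(312,105),(335,180),(210,190))]);print("scene seat",Sx,Sx.mean(0))
print("fwd/in top of base S",np.array([q("scene",*V(*p),.012) for p in((100,325),(425,300),(465,460),(120,500))]).mean(0))
im=cv2.imread("pics/top0.png")
hsv=cv2.cvtColor(im,cv2.COLOR_BGR2HSV)
E
```

```text
camC [array([ 0.18629575, -0.81525091,  0.55277719]), array([0.41516824, 0.02958407, 1.42163396])]
ring top c T [ 0.5019 -0.3311  0.058 ]
ring top c S [ 0.4991 -0.3297  0.058 ]
rib ring end T [ 0.5016 -0.2889  0.048 ] S [ 0.491  -0.2876  0.048 ]
rib wt end T [ 0.4647 -0.0691  0.048 ] S [ 0.4603 -0.0749  0.048 ]
flange edges near, T [ 0.4523 -0.0856  0.014 ] [ 0.4825 -0.0859  0.014 ] [ 0.4814 -0.2857  0.014 ] [ 0.51   -0.2864  0.014 ]
[[0.5645 0.2051 0.012 ]
 [0.5382 0.0934 0.012 ]
 [0.4415 0.1149 0.012 ]
 [0.4665 0.2271 0.012 ]] [0.502675 0.160125 0.012   ]
[[0.5234 0.1845 0.095 ]
 [0.5178 0.1314 0.095 ]
 [0.4815 0.138  0.095 ]
 [0.4935 0.191  0.095 ]] [0.50405  0.161225 0.095   ]
0.11475443346555288 0.053394475369648496 13.249096699641836
0.09906129415669877 0.036895121628746586 102.53508119861654
0.11495146802020408 0.05434151267677409 -167.4387546006853
0.10043903623591773 0.030598365969443514 -77.34744349944204
scene seat [[0.4901 0.1894 0.095 ]
 [0.5221 0.1832 0.095 ]
 [0.5101 0.1299 0.095 ]
 [0.4753 0.138  0.095 ]] [0.4994   0.160125 0.095   ]
fwd/in top of base S [0.50065  0.163275 0.012   ]
```

```bash
cat >> h.py <<'E'
from scipy.spatial.transform import Rotation as Ro
def plan(wps):
    # wps: list of (x,y,z,yaw_deg,nrows); prints rows in tool axes (dx,dy,dz mm, wx,wy,wz)
    s=r.get_state(); p=np.array(s['tool_pos']); R=Ro.from_quat(s['eef_rot'])
    print('clock',round(s['clock'],2),'pos',np.round(p,4),'rotz',np.round(R.as_matrix()[:,2],4),'yaw',round(np.degrees(np.arctan2(*R.as_matrix()[[1,0],0])),2),'op',round(s['opening'],3))
    print('F',np.round(s['contact_force'],2),'M',np.round(s['moment'],3))
    for x,y,z,yaw,n in wps:
        a=np.radians(yaw); Rt=Ro.from_matrix(np.array([[np.cos(a),np.sin(a),0],[np.sin(a),-np.cos(a),0],[0,0,-1]]))
        P=np.array([x,y,z]); p0=p.copy();dw=(R.inv()*Rt).as_rotvec()/n
        for i in range(n):
            d=R.inv().apply((P-p0)/n)*1000
            print(np.round(d,1).tolist(),np.round(dw,3).tolist())
            R=R*Ro.from_rotvec(dw)
        p=P
E
python3 - <<'E'
from h import *
plan([(0.42,0.27,0.215,44,7),(0.481,-0.185,0.13,8,9)])
E
```

```text
clock 0.1 pos [0.2373 0.5775 0.2147] rotz [-5.0e-04 -1.6e-03 -1.0e+00] yaw 67.67 op 0.995
F [-0.09  0.59 -0.57] M [ 0.033  0.02  -0.026]
[-30.7, 40.8, 0.0] [0.0, 0.0, 0.059]
[-28.3, 42.6, 0.0] [0.0, 0.0, 0.059]
[-25.7, 44.2, -0.0] [0.0, 0.0, 0.059]
[-23.1, 45.6, -0.0] [0.0, 0.0, 0.059]
[-20.3, 46.9, -0.0] [0.0, 0.0, 0.059]
[-17.5, 48.0, -0.0] [0.0, 0.0, 0.059]
[-14.7, 49.0, -0.0] [0.0, 0.0, 0.059]
[-30.2, 41.1, 9.4] [0.0, 0.0, 0.07]
[-27.3, 43.1, 9.4] [0.0, 0.0, 0.07]
[-24.2, 44.9, 9.4] [0.0, 0.0, 0.07]
[-21.0, 46.5, 9.4] [0.0, 0.0, 0.07]
[-17.7, 47.8, 9.4] [0.0, 0.0, 0.07]
[-14.4, 48.9, 9.4] [0.0, 0.0, 0.07]
[-10.9, 49.8, 9.4] [0.0, 0.0, 0.07]
[-7.4, 50.5, 9.4] [0.0, 0.0, 0.07]
[-3.9, 50.9, 9.4] [0.0, 0.0, 0.07]
```

Call:
play_rows([
  [1,-31,41,0,0,0,0.06],
  [1,-28,43,0,0,0,0.06],
  [1,-26,44,0,0,0,0.06],
  [1,-23,46,0,0,0,0.06],
  [1,-20,47,0,0,0,0.06],
  [1,-17,48,0,0,0,0.06],
  [1,-15,49,0,0,0,0.06],
  [1,-30,41,0,0,0,0.07],
])

```text
clock: 1.1
tool_pos: [0.4284, 0.2111, 0.2117]
eef_rot: [0.942, 0.335, -0.002, -0.0]
contact_force: [-0.6, 0.4, -0.2]
opening: 0.998
```

```bash
python3 - <<'E'
from h import *
plan([(0.481,-0.185,0.13,8,8)])
E
```

```text
clock 1.1 pos [0.4284 0.2111 0.2117] rotz [-3.1e-03 -7.0e-04 -1.0e+00] yaw 39.15 op 0.998
F [-0.55  0.39 -0.19] M [-0.103  0.001  0.045]
[-26.1, 42.6, 10.2] [-0.0, 0.0, 0.068]
[-23.2, 44.2, 10.2] [-0.0, 0.0, 0.068]
[-20.1, 45.7, 10.2] [-0.0, 0.0, 0.068]
[-17.0, 47.0, 10.2] [-0.0, 0.0, 0.068]
[-13.8, 48.0, 10.2] [-0.0, 0.0, 0.068]
[-10.5, 48.8, 10.2] [-0.0, 0.0, 0.068]
[-7.1, 49.4, 10.2] [-0.0, 0.0, 0.068]
[-3.8, 49.8, 10.2] [-0.0, 0.0, 0.068]
```

Call:
play_rows([
  [1,-26,43,2,0,0,0.068],
  [1,-23,44,4,0,0,0.068],
  [1,-20,46,10,0,0,0.068],
  [1,-17,47,12,0,0,0.068],
  [1,-14,48,12,0,0,0.068],
  [1,-10,49,12,0,0,0.068],
  [1,-7,49,12,0,0,0.068],
  [1,-4,50,12,0,0,0.068],
])

```text
clock: 2.1
tool_pos: [0.4799, -0.198, 0.1332]
eef_rot: [0.998, 0.061, -0.001, -0.0]
contact_force: [1.6, 0.7, 0.2]
opening: 0.999
```

```bash
python3 - <<'E'
from h import *
plan([(0.481,-0.185,0.09,8,4)])
im=r.snapshot("scene")[:,:,::-1];cv2.imwrite("pics/s1.png",im)
im=r.snapshot("top")[:,:,::-1];cv2.imwrite("pics/t1.png",im)
E
```

```text
clock 2.1 pos [ 0.4799 -0.198   0.1332] rotz [-1.1e-03  4.0e-04 -1.0e+00] yaw 7.0 op 0.999
F [1.59 0.68 0.17] M [-0.085  0.079 -0.047]
[0.7, -3.2, 10.8] [-0.0, 0.0, -0.004]
[0.7, -3.2, 10.8] [-0.0, 0.0, -0.004]
[0.7, -3.2, 10.8] [-0.0, 0.0, -0.004]
[0.7, -3.2, 10.8] [-0.0, 0.0, -0.004]
```

View pics/s1.png

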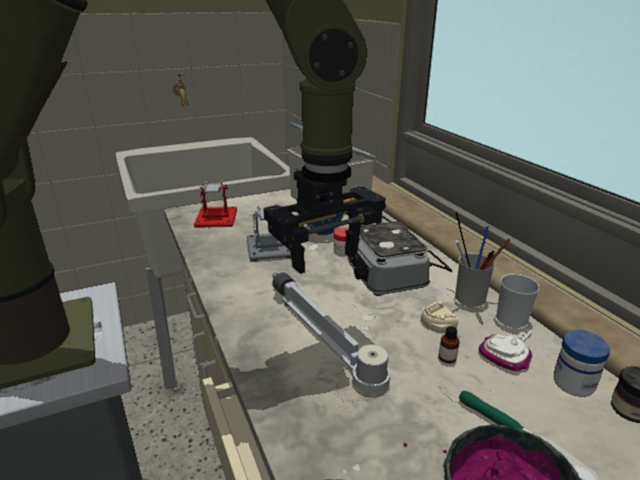

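View pics/t1.png

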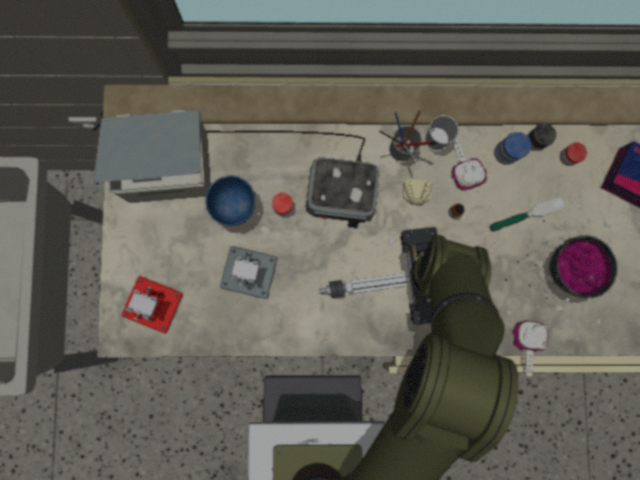

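The open jaws straddle the rib about at mid-length, with the ring at (374,358) in the scene view and nothing else close by. I go down and pinch at mid-length.

Call:
play_rows([
  [1,1,-4,16,0,0,-0.008],
  [1,1,-4,16,0,0,-0.008],
  [1,0,-4,16,0,0,0],
  [1,0,-1,16,0,0,0],
  [1,0,0,16,0,0,0],
  [1,0,0,16,0,0,0],
  [1,0,0,10,0,0,0],
  [1,0,0,4,0,0,0],
])

```text
clock: 3.2
tool_pos: [0.479, -0.1885, 0.0177]
eef_rot: [0.998, 0.066, -0.001, 0.001]
contact_force: [-0.4, -0.3, 0.1]
opening: 1.004
```

```bash
python3 - <<'E'
from h import *
plan([(0.481,-0.185,0.022,8,1)])
E
```

```text
clock 3.2 pos [ 0.479  -0.1885  0.0177] rotz [-0.0026 -0.002  -1.    ] yaw 7.54 op 1.004
F [-0.37 -0.33  0.09] M [-0.087  0.088  0.009]
[2.4, -3.2, -4.3] [0.002, 0.003, -0.008]
```

Call:
play_rows([
  [1,2,-3,-4,0.002,0.003,-0.008],
  [0.5,0,0,0,0,0,0],
  [0.3,0,0,0,0,0,0],
  [0.15,0,0,0,0,0,0],
  [0,0,0,0,0,0,0],
  [0,0,0,0,0,0,0],
  [0,0,0,0,0,0,0],
  [0,0,0,0,0,0,0],
], grip_force=40)

```text
clock: 4.2
tool_pos: [0.4815, -0.1855, 0.0232]
eef_rot: [0.998, 0.07, 0.001, 0.0]
contact_force: [-0.3, 0.1, 0.5]
opening: 0.232
```

```bash
python3 - <<'E'
from h import *
plan([(0.481,-0.185,0.022,8,1)])
im=r.snapshot("scene")[:,:,::-1];cv2.imwrite("pics/s2.png",cv2.resize(im[180:420,200:480],None,fx=2.5,fy=2.5,interpolation=cv2.INTER_CUBIC))
E
```

```text
clock 4.2 pos [ 0.4815 -0.1855  0.0232] rotz [ 2.5e-03 -3.0e-04 -1.0e+00] yaw 8.01 op 0.232
F [-0.29  0.13  0.46] M [-0.085  0.037 -0.027]
[-0.5, -0.6, 1.2] [0.001, -0.002, 0.0]
```

View pics/s2.png

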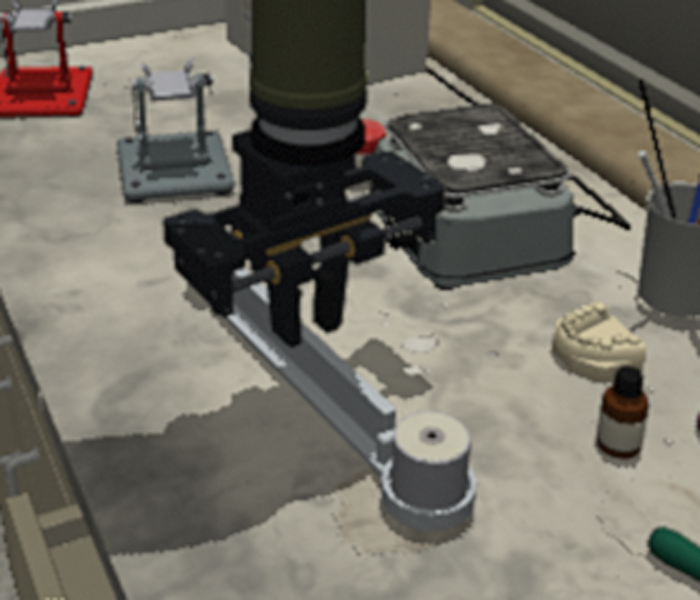

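The fingers are still closing, with the rib between them. I close fully and then make a small test lift.

Call:
play_rows([
  [0,0,0,0,0,0,0],
  [0,0,0,0,0,0,0],
  [0,0,0,0,0,0,0],
  [0,0,0,0,0,0,0],
  [0,0,0,-2,0,0,0],
  [0,0,0,-2,0,0,0],
  [0,0,0,-2,0,0,0],
  [0,0,0,0,0,0,0],
], grip_force=40)

```text
clock: 5.25
tool_pos: [0.4794, -0.1846, 0.0278]
eef_rot: [0.998, 0.07, -0.001, -0.001]
contact_force: [0.6, -0.2, -7.8]
opening: 0.083
```

```bash
cat >> h.py <<'E'
def rd(n=4):
    # average several readings over short camera holds, express in tool frame
    Fs=[];Ms=[]
    for i in range(n):
        im=r.snapshot("scene"); s=r.get_state(); R=Ro.from_quat(s['eef_rot']).inv()
        Fs.append(R.apply(s['contact_force']));Ms.append(R.apply(s['moment']))
    print('tool F',np.round(np.mean(Fs,0),2),'+-',np.round(np.std(Fs,0),2),'M',np.round(np.mean(Ms,0),3),'+-',np.round(np.std(Ms,0),3))
    return im
E
python3 - <<'E'
from h import *
plan([])
im=rd(4)[:,:,::-1];cv2.imwrite("pics/s3.png",cv2.resize(im[180:420,200:480],None,fx=2.5,fy=2.5,interpolation=cv2.INTER_CUBIC))
plan([])
E
```

```text
clock 5.25 pos [ 0.4794 -0.1846  0.0278] rotz [-0.0023  0.0014 -1.    ] yaw 8.03 op 0.083
F [ 0.65 -0.17 -7.8 ] M [-0.124 -0.014  0.007]
tool F [-0.08 -0.28  8.17] +- [0.2  0.32 0.28] M [-0.142 -0.047 -0.016] +- [0.019 0.017 0.025]
clock 5.45 pos [ 0.4794 -0.1847  0.0277] rotz [-0.0024  0.0014 -1.    ] yaw 8.02 op 0.089
F [-0.07  0.79 -8.52] M [-0.151  0.042  0.024]
```

View pics/s3.png

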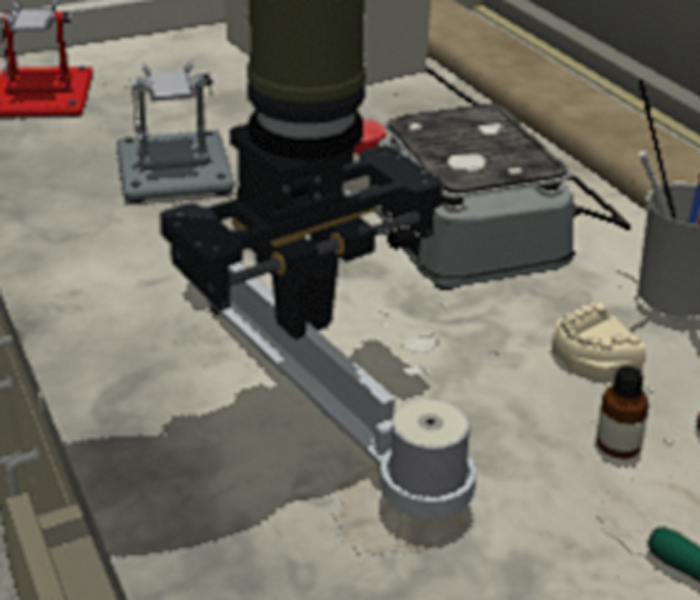

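The ring end rose about twice as far as the grip (ring top went from (432,436) to (430,422) in the crop), while the weight end stayed down. So the balance point is towards the weight, about 10–25 mm. I set it down and regrip 15 mm further along.

Call:
play_rows([
  [0,0,0,2,0,0,0],
  [0,0,0,2,0,0,0],
  [0,0,0,2,0,0,0],
  [0.3,0,0,0,0,0,0],
  [0.3,0,0,0,0,0,0],
  [0.3,0,-15,0,0,0,0],
  [0,0,0,0,0,0,0],
  [0,0,0,0,0,0,0],
], grip_force=40)

```text
clock: 6.45
tool_pos: [0.4782, -0.1693, 0.0242]
eef_rot: [0.998, 0.07, 0.0, 0.0]
contact_force: [-2.6, -4.0, 0.5]
opening: 0.098
```

```bash
python3 - <<'E'
from h import *
plan([])
rd(4)
plan([])
E
```

```text
clock 6.45 pos [ 0.4782 -0.1693  0.0242] rotz [ 7.e-04 -2.e-04 -1.e+00] yaw 8.03 op 0.098
F [-2.63 -3.97  0.54] M [-0.868  0.644  0.025]
tool F [ -5.23  -1.15 -16.35] +- [0.84 0.44 7.75] M [ 2.220e-01 -1.067e+00  1.000e-03] +- [0.088 0.068 0.007]
clock 6.65 pos [ 0.477  -0.1696  0.0251] rotz [-8.e-04 -1.e-04 -1.e+00] yaw 7.97 op 0.004
F [-4.41  0.02 13.64] M [-0.044  1.081  0.006]
```

```bash
python3 - <<'E'
from h import *
im=r.snapshot("scene")[:,:,::-1];cv2.imwrite("pics/s4.png",cv2.resize(im[180:420,200:480],None,fx=2.5,fy=2.5,interpolation=cv2.INTER_CUBIC))
im=r.snapshot("top")[:,:,::-1];cv2.imwrite("pics/t4.png",cv2.resize(im[220:330,300:500],None,fx=4,fy=4,interpolation=cv2.INTER_CUBIC))
E
```

```text
(no output)
```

View pics/s4.png

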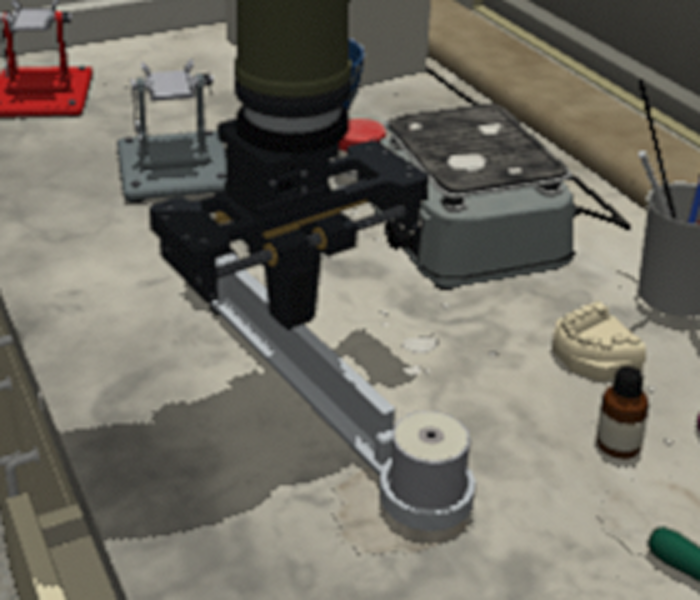

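View pics/t4.png

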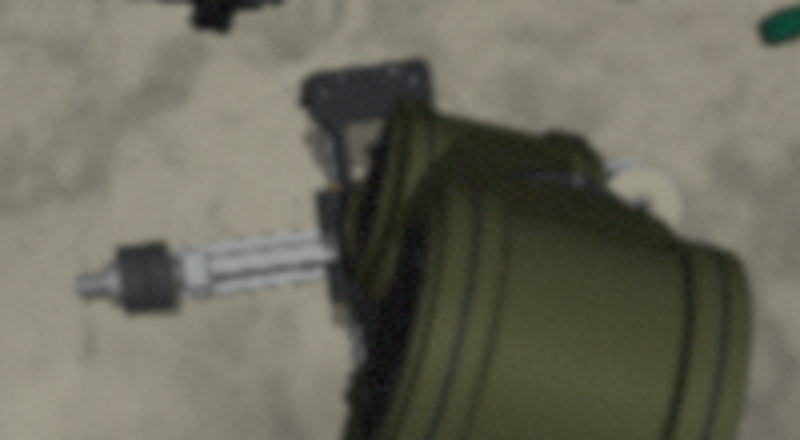

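```bash
python3 - <<'E'
from h import *
plan([])
for n in range(3):
    r.snapshot("top"); plan([])
E
```

```text
clock 6.75 pos [ 0.477  -0.1696  0.0251] rotz [-8.e-04 -0.e+00 -1.e+00] yaw 7.96 op 0.004
F [-3.59  0.61 13.72] M [-0.031  0.985 -0.017]
clock 6.8 pos [ 0.477  -0.1696  0.0251] rotz [-7.e-04 -1.e-04 -1.e+00] yaw 7.96 op 0.004
F [-4.79  0.24 13.79] M [0.002 0.991 0.017]
clock 6.85 pos [ 0.477  -0.1696  0.0251] rotz [-8.e-04 -0.e+00 -1.e+00] yaw 7.96 op 0.009
F [-4.33 -0.22 13.88] M [-0.047  1.047  0.01 ]
clock 6.9 pos [ 0.477  -0.1696  0.0251] rotz [-8.e-04 -0.e+00 -1.e+00] yaw 7.96 op 0.002
F [-4.71 -0.08 13.85] M [-0.082  1.034 -0.007]
```

```bash
python3 - <<'E'
from h import *
f=lambda X:np.round((proj("scene",X)-[200,180])*2.5,0)
print("s3 tcp",f((.4794,-.1846,.0278)),"s4 tcp",f((.477,-.1696,.025)))
for z in(.0,.014,.048):
    for y in(-105,0,15,105):
        print(z,y,f((.481-.14*y/1000,-.185+.99*y/1000,z)))
E
```

```text
s3 tcp [304. 351.] s4 tcp [292. 344.]
0.0 -105 [391. 466.]
0.0 0 [306. 382.]
0.0 15 [295. 371.]
0.0 105 [234. 311.]
0.014 -105 [392. 450.]
0.014 0 [306. 367.]
0.014 15 [295. 356.]
0.014 105 [234. 297.]
0.048 -105 [394. 410.]
0.048 0 [306. 328.]
0.048 15 [295. 318.]
0.048 105 [233. 261.]
```

```bash
python3 - <<'E'
import cv2
for n in("s3","s4"):
    im=cv2.imread(f"pics/{n}.png")[200:440,180:480]
    cv2.imwrite(f"pics/{n}c.png",cv2.resize(im,None,fx=2.4,fy=2.4,interpolation=cv2.INTER_CUBIC))
E
```

```text
(no output)
```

View pics/s3c.png

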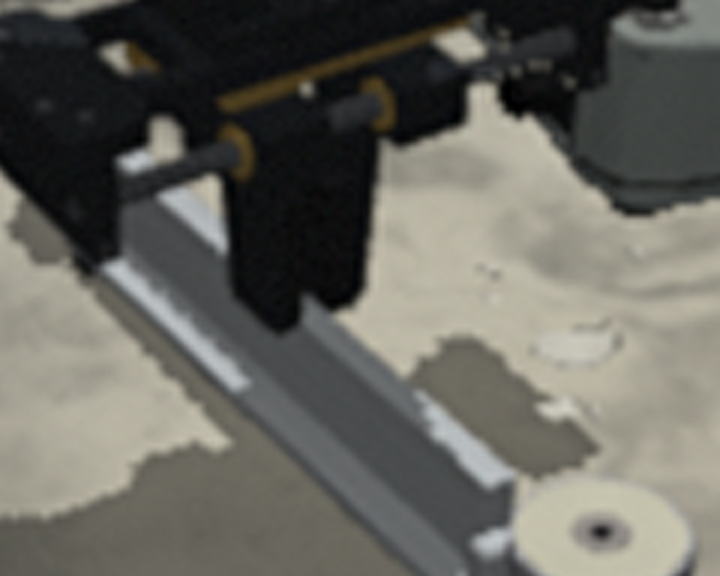

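View pics/s4c.png

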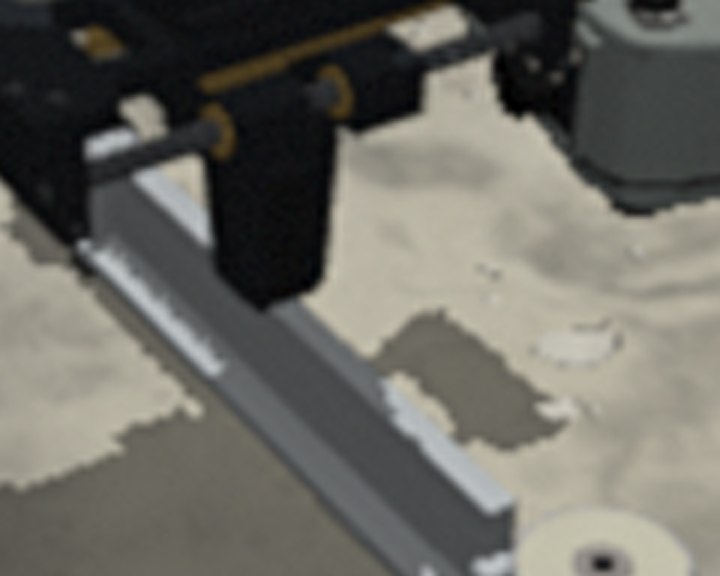

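```bash
python3 - <<'E'
from h import *
d=np.array([.38,.925,0])
P=np.array([.2373,.5775,.2147])
for z in(0,.019):
  for s in(-.0525,-.044,0,.044,.0525): print(z,s,proj("scene",P+d*s+[0,0,z]).round(1))
P=np.array([.4799,-.198,.1332]);d=np.array([.9925,.122,0]);w=np.array([.122,-.9925,0])*.009
for z in(0,.019):
  for s in(-.0525,-.044,0,.044,.0525): print('s1',z,s,proj("scene",P+d*s+w+[0,0,z]).round(1))
for n,a in(("scene0",(60,10)),("s1",(250,170))):
    im=cv2.imread(f"pics/{n}.png")[a[1]:a[1]+130,a[0]:a[0]+150]
    cv2.imwrite(f"pics/{n}c.png",cv2.resize(im,None,fx=4,fy=4,interpolation=cv2.INTER_CUBIC))
E
```

```text
0 -0.0525 [117.2 136.4]
0 -0.044 [118.3 135.5]
0 0 [123.7 131.2]
0 0.044 [128.9 127.1]
0 0.0525 [129.8 126.4]
0.019 -0.0525 [115.8 129.1]
0.019 -0.044 [116.9 128.3]
0.019 0 [122.4 124.2]
0.019 0.044 [127.6 120.3]
0.019 0.0525 [128.6 119.6]
s1 0 -0.0525 [300.8 285.5]
s1 0 -0.044 [305.3 284. ]
s1 0 0 [328.3 276.5]
s1 0 0.044 [350.  269.5]
s1 0 0.0525 [354.1 268.1]
s1 0.019 -0.0525 [300.6 275.4]
s1 0.019 -0.044 [305.2 274. ]
s1 0.019 0 [328.4 266.7]
s1 0.019 0.044 [350.4 259.8]
s1 0.019 0.0525 [354.5 258.5]
```

View pics/scene0c.png

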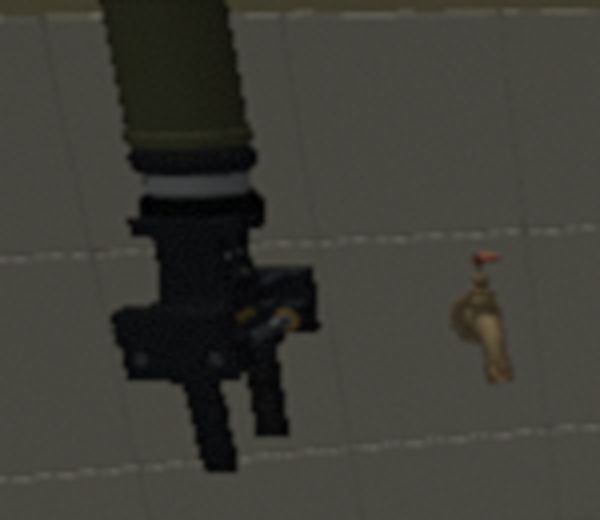

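View pics/s1c.png

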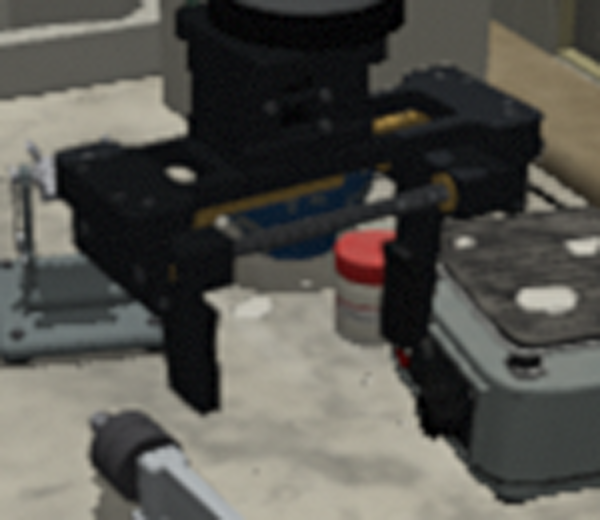

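Checking the pictures against the readings: the finger ends appear about 19 mm above the projected tool_pos in every picture. At (290,329) they are now shut on top of the rib. I'll treat the true tips as tool_pos z + 19 mm. I raise, open and go down deeper in steps.

Call:
play_rows([
  [0,0,0,-8,0,0,0],
  [0.5,0,0,-4,0,0,0],
  [0.5,0,0,0,0,0,0],
  [0.5,0,0,0,0,0,0],
  [0.5,1,0,0,0,0,0],
  [0.5,0,0,8,0,0,0],
  [0.5,0,0,8,0,0,0],
  [0.5,0,0,5,0,0,0],
])

```text
clock: 7.9
tool_pos: [0.479, -0.1697, 0.015]
eef_rot: [0.998, 0.069, 0.0, 0.0]
contact_force: [-0.1, 0.0, 1.1]
opening: 0.498
```

```bash
python3 - <<'E'
from h import *
plan([])
im=rd(2)[:,:,::-1];cv2.imwrite("pics/s5.png",cv2.resize(im[250:350,260:400],None,fx=5,fy=5,interpolation=cv2.INTER_CUBIC))
E
```

```text
clock 7.9 pos [ 0.479  -0.1697  0.015 ] rotz [ 9.e-04 -2.e-04 -1.e+00] yaw 7.96 op 0.498
F [-0.13  0.05  1.07] M [-0.051  0.017 -0.012]
tool F [-0.33  0.31 -0.61] +- [0.15 0.52 0.71] M [-0.072 -0.063 -0.019] +- [0.017 0.007 0.006]
```

View pics/s5.png

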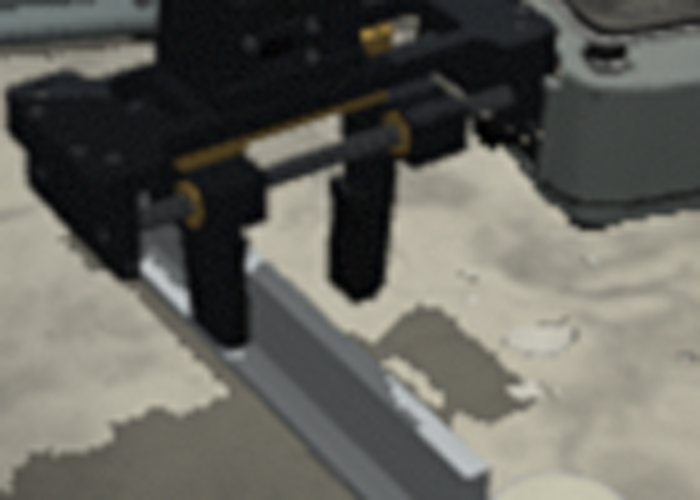

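The fingers (tips at (235,345) and (360,298)) straddle the rib and are still well above the flange. I go down 12 mm more and close.

Call:
play_rows([
  [0.5,-1,0,6,0,0,0],
  [0.5,0,0,6,0,0,0],
  [0.3,0,0,0,0,0,0],
  [0.2,0,0,0,0,0,0],
  [0,0,0,0,0,0,0],
  [0,0,0,0,0,0,0],
  [0,0,0,0,0,0,0],
  [0,0,0,0,0,0,0],
], grip_force=40)

```text
clock: 9.0
tool_pos: [0.4775, -0.1699, 0.0024]
eef_rot: [0.998, 0.069, -0.0, 0.0]
contact_force: [-0.3, 0.1, -0.7]
opening: 0.111
```

```bash
python3 - <<'E'
from h import *
plan([])
im=rd(2)[:,:,::-1];cv2.imwrite("pics/s6.png",cv2.resize(im[250:350,260:400],None,fx=5,fy=5,interpolation=cv2.INTER_CUBIC))
E
```

```text
clock 9.0 pos [ 0.4775 -0.1699  0.0024] rotz [-0.e+00 -1.e-04 -1.e+00] yaw 7.93 op 0.111
F [-0.27  0.12 -0.7 ] M [-0.03   0.095  0.017]
tool F [-0.01 -0.19  1.19] +- [0.2  0.08 0.28] M [-0.039 -0.068  0.002] +- [0.03  0.004 0.016]
```

View pics/s6.png

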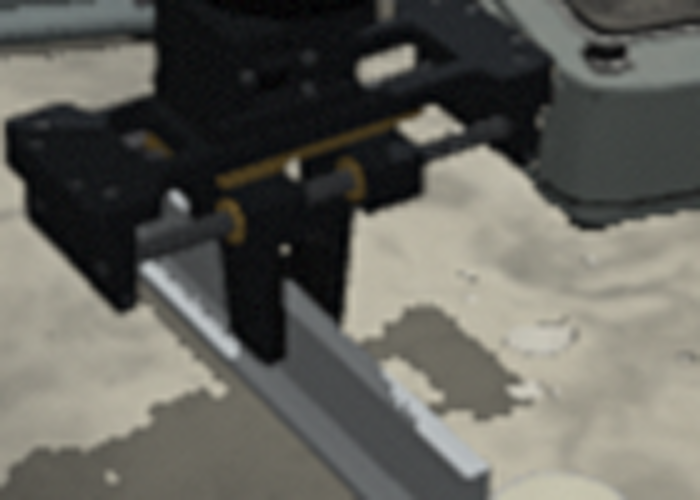

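A good grip this time: opening 0.111 is about 10 mm, the rib's thickness. Test lift.

Call:
play_rows([
  [0,0,0,-2,0,0,0],
  [0,0,0,-2,0,0,0],
  [0,0,0,-2,0,0,0],
  [0,0,0,-2,0,0,0],
  [0,0,0,0,0,0,0],
  [0,0,0,0,0,0,0],
  [0,0,0,0,0,0,0],
  [0,0,0,0,0,0,0],
], grip_force=50)

```text
clock: 10.1
tool_pos: [0.4759, -0.169, 0.0093]
eef_rot: [0.998, 0.069, -0.002, -0.001]
contact_force: [0.1, 0.7, -8.5]
opening: 0.113
```

```bash
cat >> h.py <<'E'
def rt():
    im=r.snapshot("top")[:,:,::-1].copy(); return im
E
python3 - <<'E'
from h import *
plan([])
im=rd(4)[:,:,::-1];cv2.imwrite("pics/s7.png",im);cv2.imwrite("pics/s7c.png",cv2.resize(im[250:400,260:400],None,fx=4,fy=4,interpolation=cv2.INTER_CUBIC))
plan([])
E
```

```text
clock 10.1 pos [ 0.4759 -0.169   0.0093] rotz [-0.0039  0.0014 -1.    ] yaw 7.97 op 0.113
F [ 0.07  0.69 -8.53] M [-0.007  0.061  0.002]
tool F [0.27 0.64 8.78] +- [0.71 0.22 0.58] M [-0.011 -0.037  0.005] +- [0.02  0.029 0.013]
clock 10.3 pos [ 0.4759 -0.169   0.0093] rotz [-0.0038  0.0014 -1.    ] yaw 7.96 op 0.108
F [-0.7  -0.79 -8.42] M [ 0.018  0.008 -0.011]
```

View pics/s7c.png

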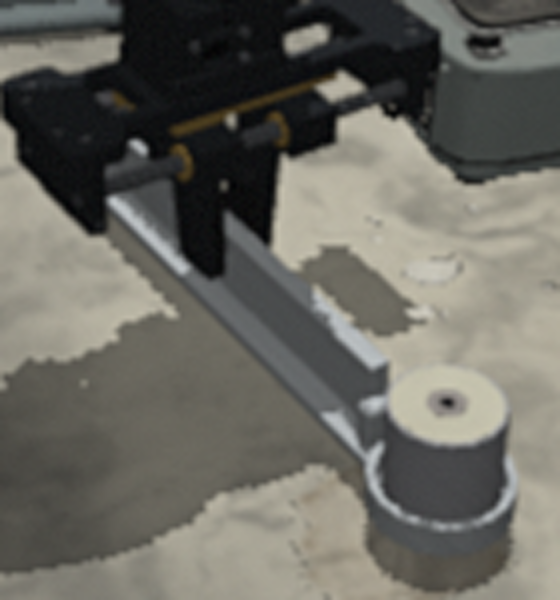

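```bash
python3 - <<'E'
from h import *
rd(8)
for p in((310,212,.07),(375,218,.07),(283,204,.051),(231,200,.06),(231,227,.06),(352,226,.04)): print(p,ray("top",*p).round(3))
plan([(.4775,-.17,.05,8,3),(.49,0,.135,-2,5),(.503,.1654,.14,-12.8,8)])
E
```

```text
tool F [-0.08  0.1   8.25] +- [0.7  0.4  0.54] M [-0.047 -0.032  0.01 ] +- [0.025 0.034 0.018]
(310, 212, 0.07) [0.637 0.016 0.07 ]
(375, 218, 0.07) [ 0.623 -0.134  0.07 ]
(283, 204, 0.051) [0.659 0.079 0.051]
(231, 200, 0.06) [0.666 0.199 0.06 ]
(231, 227, 0.06) [0.603 0.198 0.06 ]
(352, 226, 0.04) [ 0.609 -0.084  0.04 ]
clock 10.7 pos [ 0.476  -0.169   0.0093] rotz [-0.0037  0.0014 -1.    ] yaw 7.97 op 0.11
F [-1.73  0.13 -8.58] M [-0.082  0.021  0.011]
[0.4, 0.4, -13.6] [-0.001, 0.001, -0.0]
[0.4, 0.4, -13.6] [-0.001, 0.001, -0.0]
[0.4, 0.4, -13.6] [-0.001, 0.001, -0.0]
[7.2, -33.3, -17.0] [0.0, -0.0, 0.035]
[6.0, -33.6, -17.0] [0.0, -0.0, 0.035]
[4.9, -33.7, -17.0] [0.0, -0.0, 0.035]
[3.7, -33.9, -17.0] [0.0, -0.0, 0.035]
[2.5, -34.0, -17.0] [0.0, -0.0, 0.035]
[0.9, -20.7, -0.6] [0.0, -0.0, 0.024]
[0.4, -20.7, -0.6] [0.0, -0.0, 0.024]
[-0.1, -20.7, -0.6] [0.0, -0.0, 0.024]
[-0.6, -20.7, -0.6] [0.0, -0.0, 0.024]
[-1.1, -20.7, -0.6] [0.0, -0.0, 0.024]
[-1.5, -20.7, -0.6] [0.0, -0.0, 0.024]
[-2.0, -20.6, -0.6] [0.0, -0.0, 0.024]
[-2.5, -20.6, -0.6] [0.0, -0.0, 0.024]
```

Call:
play_rows([
  [0,0,0,-4,0,0,0],
  [0,0,0,-6,0,0,0],
  [0,0,0,-8,0,0,0],
  [0,0,0,-8,0,0,0],
  [0,0,0,-8,0,0,0],
  [0,0,0,-8,0,0,0],
  [0,0,0,-5,0,0,0],
  [0,0,0,-2,0,0,0],
], grip_force=50)

```text
clock: 11.7
tool_pos: [0.4759, -0.1691, 0.0624]
eef_rot: [0.998, 0.069, -0.002, -0.001]
contact_force: [0.5, 0.3, -8.0]
opening: 0.111
```

```bash
python3 - <<'E'
from h import *
im=rd(4)[:,:,::-1];cv2.imwrite("pics/s8.png",im);cv2.imwrite("pics/s8c.png",cv2.resize(im[200:400,230:430],None,fx=3,fy=3,interpolation=cv2.INTER_CUBIC))
plan([(.49,-.05,.135,0,4),(.50,.06,.14,-8,4)])
E
```

```text
tool F [ 0.16 -0.41  8.67] +- [0.45 0.25 0.68] M [-0.045 -0.04   0.008] +- [0.015 0.024 0.024]
clock 11.9 pos [ 0.4757 -0.169   0.0619] rotz [-0.0041  0.0014 -1.    ] yaw 7.96 op 0.112
F [ 0.31  0.64 -9.12] M [-0.049  0.041  0.004]
[7.6, -29.0, -18.3] [-0.0, 0.001, 0.035]
[6.6, -29.2, -18.3] [-0.0, 0.001, 0.035]
[5.6, -29.5, -18.3] [-0.0, 0.001, 0.035]
[4.6, -29.6, -18.3] [-0.0, 0.001, 0.035]
[2.5, -27.5, -1.3] [0.0, 0.0, 0.035]
[1.5, -27.6, -1.3] [0.0, 0.0, 0.035]
[0.6, -27.6, -1.3] [0.0, 0.0, 0.035]
[-0.4, -27.6, -1.3] [0.0, 0.0, 0.035]
```

View pics/s8c.png

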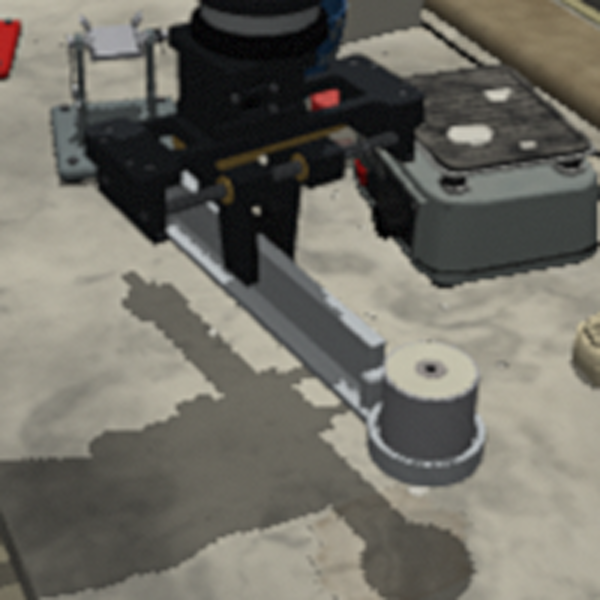

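```bash
python3 - <<'E'
from h import *
b=np.array([.4757,-.169,.0619-.0024]);d=np.array([-.1385,.9903,0]);x=np.array([.9903,.1385,0])
for nm,y,dx,z in(("ribend",-120.3,5,48),("ribend-",-120.3,-5,48),("ringtop",-162.3,0,58)):
    p=proj("scene",b+d*y/1000+x*dx/1000+[0,0,z/1000]); p1=proj("scene",b+d*y/1000+x*dx/1000+[0,0,z/1000+.005]);print(nm,p.round(1),((p-[230,200])*3).round(0),((p1-[230,200])*3).round(0))
E
```

```text
ribend [359.5 313.1] [389. 339.] [389. 331.]
ribend- [354.4 315.1] [373. 345.] [374. 337.]
ringtop [374.1 322.9] [432. 369.] [433. 361.]
```

Call:
play_rows([
  [0,4,-15,-12,0,0,0.02],
  [0,6,-25,-16,0,0,0.035],
  [0,6,-29,-16,0,0,0.035],
  [0,5,-29,-16,0,0,0.035],
  [0,3,-29,-10,0,0,0.035],
  [0,2,-29,-4,0,0,0.035],
  [0,2,-28,0,0,0,0.035],
  [0,0,-20,0,0,0,0.03],
], grip_force=50)

```text
clock: 12.9
tool_pos: [0.4979, 0.0522, 0.1421]
eef_rot: [0.998, -0.065, -0.003, -0.004]
contact_force: [-0.3, 0.4, -8.0]
opening: 0.105
```

```bash
python3 - <<'E'
from h import *
im=rd(2)[:,:,::-1];cv2.imwrite("pics/s9.png",im)
plan([(.503,.1645,.135,-12.8,7)])
E
```

```text
tool F [-0.4  -2.7   8.71] +- [0.27 2.37 0.34] M [ 0.254 -0.073  0.005] +- [0.176 0.025 0.188]
clock 13.0 pos [0.498  0.0544 0.1419] rotz [-0.0053  0.0112 -0.9999] yaw -7.24 op 0.106
F [-0.14  0.44 -8.36] M [0.092 0.086 0.184]
[-1.3, -15.7, 1.2] [-0.001, 0.001, 0.014]
[-1.5, -15.7, 1.1] [-0.001, 0.001, 0.014]
[-1.7, -15.6, 1.1] [-0.001, 0.001, 0.014]
[-1.9, -15.6, 1.1] [-0.001, 0.001, 0.014]
[-2.1, -15.6, 1.1] [-0.001, 0.001, 0.014]
[-2.4, -15.6, 1.0] [-0.001, 0.001, 0.014]
[-2.6, -15.5, 1.0] [-0.001, 0.001, 0.014]
```

View pics/s9.png

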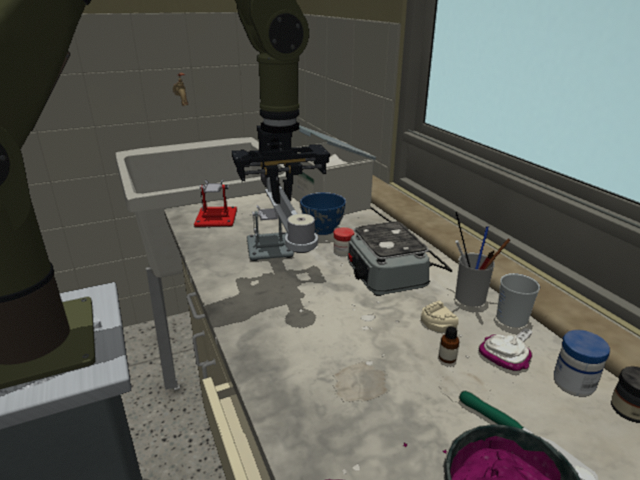

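Level was confirmed before the carry: ring top seen at (430,369), predicted (432,369) for level. The arm is now swinging over the grey stand (270,240), with the ring aboard at (300,228). On to the spot above the cradle.

Call:
play_rows([
  [0,-1,-14,0,-0.003,0,0.016],
  [0,-1,-18,0,-0.003,0,0.016],
  [0,-2,-20,0,-0.003,0,0.016],
  [0,-2,-19,0,0,0,0.016],
  [0,-2,-16,0,0,0,0.016],
  [0,-2,-12,0,0,0,0.01],
  [0,-2,-8,0,0,0,0],
  [0,0,0,0,0,0,0],
], grip_force=50)

```text
clock: 14.0
tool_pos: [0.4993, 0.1674, 0.1438]
eef_rot: [0.994, -0.109, -0.006, -0.001]
contact_force: [-0.1, -0.3, -7.4]
opening: 0.11
```

```bash
python3 - <<'E'
from h import *
im=rd(8)[:,:,::-1];cv2.imwrite("pics/s10.png",cv2.resize(im[140:280,190:370],None,fx=4,fy=4,interpolation=cv2.INTER_CUBIC))
t=rt();cv2.imwrite("pics/t10.png",cv2.resize(t[200:330,180:380],None,fx=4,fy=4,interpolation=cv2.INTER_CUBIC))
plan([(.503,.1645,.12,-12.8,3)])
E
```

```text
tool F [0.22 0.47 8.24] +- [0.63 0.6  0.39] M [-0.085 -0.035 -0.   ] +- [0.035 0.036 0.028]
clock 14.45 pos [0.4996 0.1664 0.1439] rotz [-0.0118  0.0027 -0.9999] yaw -12.65 op 0.111
F [ 0.92 -0.28 -8.  ] M [-0.147  0.048 -0.07 ]
[1.3, 0.4, 7.9] [-0.0, 0.004, 0.001]
[1.3, 0.4, 7.9] [-0.0, 0.004, 0.001]
[1.3, 0.4, 8.0] [-0.0, 0.004, 0.001]
```

View pics/s10.png

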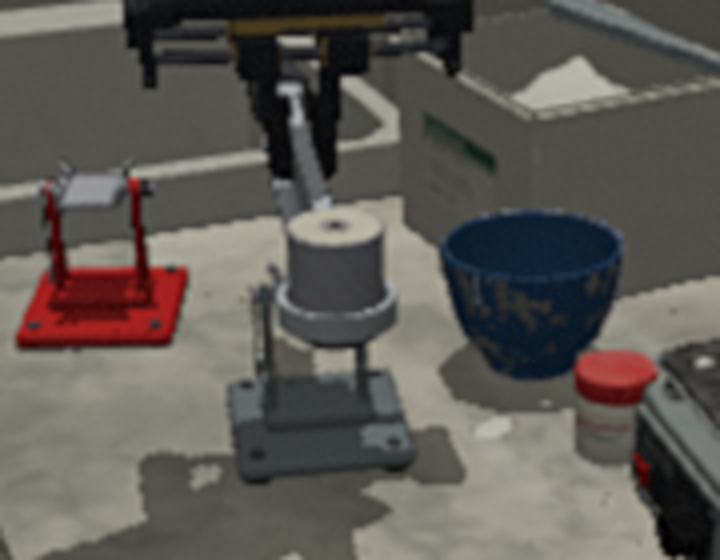

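View pics/t10.png

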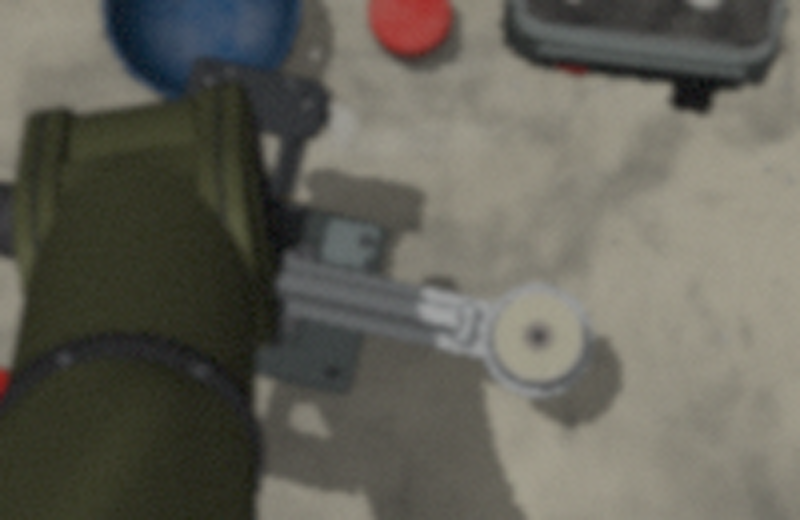

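```bash
python3 - <<'E'
from h import *
a=np.radians(-12.65);d=np.array([-np.sin(a),np.cos(a),0]);x=np.array([np.cos(a),np.sin(a),0])
b=np.array([.4996,.1664,.1439-.0024]);c=b-d*.1623+[0,0,.058]
print("ring pred",c,proj("top",c),proj("scene",c), ((proj("scene",c)-[190,140])*4))
print("top seen ray",ray("top",314.6,284,c[2]),"scene",ray("scene",190+335/4,140+226/4,c[2]))
plan([(.502,.1625,.119,-12.8,5)])
E
```

```text
ring pred [0.46405714 0.00803967 0.1995    ] [314.35692769 284.87131562] [273.46850031 196.22443473] [333.87400123 224.8977389 ]
top seen ray [0.46584192 0.00753802 0.1995    ] scene [0.46408203 0.00648258 0.1995    ]
clock 14.45 pos [0.4996 0.1664 0.1439] rotz [-0.0118  0.0027 -0.9999] yaw -12.65 op 0.111
F [ 0.92 -0.28 -8.  ] M [-0.147  0.048 -0.07 ]
[0.7, 0.7, 5.0] [-0.0, 0.002, 0.001]
[0.7, 0.7, 5.0] [-0.0, 0.002, 0.001]
[0.7, 0.7, 5.0] [-0.0, 0.002, 0.001]
[0.7, 0.7, 5.0] [-0.0, 0.002, 0.001]
[0.7, 0.7, 5.0] [-0.0, 0.002, 0.001]
```

Call:
play_rows([
  [0,1,1,3,0,0.003,0],
  [0,1,1,5,0,0.003,0.002],
  [0,1,1,6,0,0.003,0.002],
  [0,0,1,6,0,0.003,0],
  [0,0,0,6,0,0,0],
  [0,0,0,5,0,0,0],
  [0,0,0,4,0,0,0],
  [0,0,0,0,0,0,0],
], grip_force=50)

```text
clock: 15.45
tool_pos: [0.5015, 0.1614, 0.1058]
eef_rot: [0.994, -0.112, -0.0, 0.0]
contact_force: [-0.3, 0.7, -8.4]
opening: 0.113
```

```bash
python3 - <<'E'
from h import *
im=rd(4)[:,:,::-1];cv2.imwrite("pics/s11.png",cv2.resize(im[170:280,220:340],None,fx=5,fy=5,interpolation=cv2.INTER_CUBIC))
plan([(.502,.1625,.0984,-12.8,4)])
E
```

```text
tool F [ 0.37 -0.18  8.3 ] +- [0.41 0.26 0.35] M [-0.066 -0.069  0.014] +- [0.017 0.042 0.031]
clock 15.65 pos [0.5019 0.1615 0.1064] rotz [ 9.e-04 -1.e-04 -1.e+00] yaw -12.9 op 0.105
F [ 0.32  0.22 -8.23] M [-0.047  0.132 -0.007]
[-0.0, -0.3, 2.0] [-0.0, -0.0, -0.0]
[-0.0, -0.3, 2.0] [-0.0, -0.0, -0.0]
[-0.0, -0.3, 2.0] [-0.0, -0.0, -0.0]
[-0.0, -0.3, 2.0] [-0.0, -0.0, -0.0]
```

View pics/s11.png

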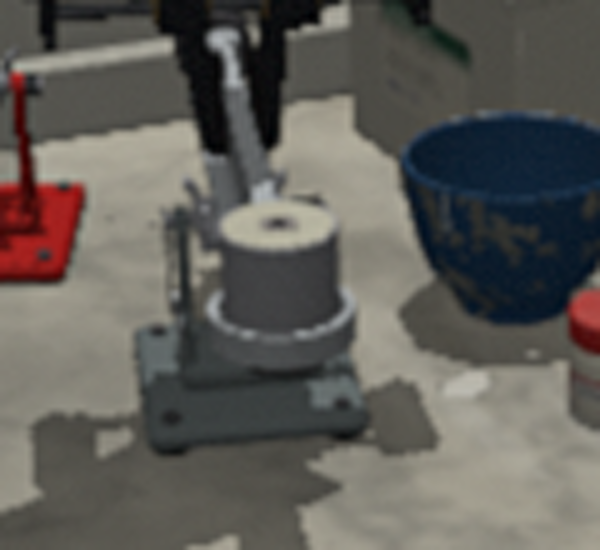

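Over the cradle: the left lip is at (193,190) and the right cheek knob at (308,198), with the flange between them. I lower in small steps and watch the force.

Call:
play_rows([
  [0,0,0,2,0,0,0],
  [0,0,0,3,0,0,0],
  [0,0,0,2,0,0,0],
  [0,0,0,2,0,0,0],
  [0,0,0,1,0,0,0],
  [0,0,0,1,0,0,0],
  [0,0,0,0,0,0,0],
  [0,0,0,0,0,0,0],
], grip_force=50)

```text
clock: 16.65
tool_pos: [0.5022, 0.1616, 0.0949]
eef_rot: [0.994, -0.112, 0.001, -0.0]
contact_force: [-0.1, -0.6, -8.3]
opening: 0.106
```

```bash
python3 - <<'E'
from h import *
im=rd(4)[:,:,::-1];cv2.imwrite("pics/s12.png",cv2.resize(im[170:260,230:310],None,fx=7,fy=7,interpolation=cv2.INTER_CUBIC)[:600])
plan([(.502,.1625,.0894,-12.8,4)])
E
```

```text
tool F [-0.01 -0.27  8.46] +- [0.18 0.63 0.29] M [-0.107 -0.064  0.028] +- [0.01  0.023 0.035]
clock 16.85 pos [0.5022 0.1616 0.0949] rotz [ 1.6e-03  2.0e-04 -1.0e+00] yaw -12.91 op 0.109
F [ 0.1   0.44 -8.08] M [-0.096  0.12  -0.015]
[-0.1, -0.2, 1.4] [-0.0, -0.0, -0.0]
[-0.1, -0.2, 1.4] [-0.0, -0.0, -0.0]
[-0.1, -0.2, 1.4] [-0.0, -0.0, -0.0]
[-0.1, -0.2, 1.4] [-0.0, -0.0, -0.0]
```

View pics/s12.png

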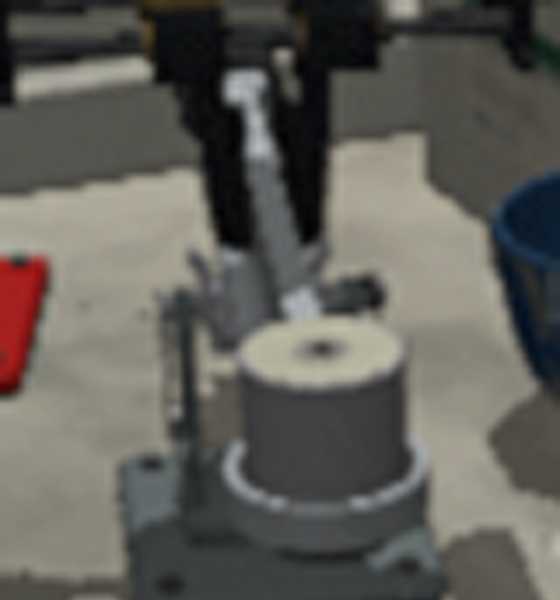

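The flange lies between the flared lips at (205,275) and (315,255), with no side force. I lower on at 1 mm per row.

Call:
play_rows([
  [0,0,0,1,0,0,0],
  [0,0,0,1,0,0,0],
  [0,0,0,1,0,0,0],
  [0,0,0,1,0,0,0],
  [0,0,0,1,0,0,0],
  [0,0,0,0,0,0,0],
  [0,0,0,0,0,0,0],
  [0,0,0,0,0,0,0],
], grip_force=50)

```text
clock: 17.85
tool_pos: [0.5022, 0.1617, 0.0895]
eef_rot: [0.994, -0.112, 0.001, -0.0]
contact_force: [-0.1, 0.7, -8.4]
opening: 0.106
```

```bash
python3 - <<'E'
from h import *
im=rd(4)[:,:,::-1];cv2.imwrite("pics/s13.png",cv2.resize(im[170:260,230:310],None,fx=7,fy=7,interpolation=cv2.INTER_CUBIC)[:600])
plan([])
E
```

```text
tool F [-0.49 -0.14  8.3 ] +- [0.62 0.11 0.12] M [-0.071 -0.091 -0.021] +- [0.028 0.016 0.018]
clock 18.05 pos [0.5022 0.1616 0.0895] rotz [ 1.4e-03  1.0e-04 -1.0e+00] yaw -12.9 op 0.111
F [-0.58  0.18 -8.12] M [-0.083  0.114 -0.01 ]
```

View pics/s13.png

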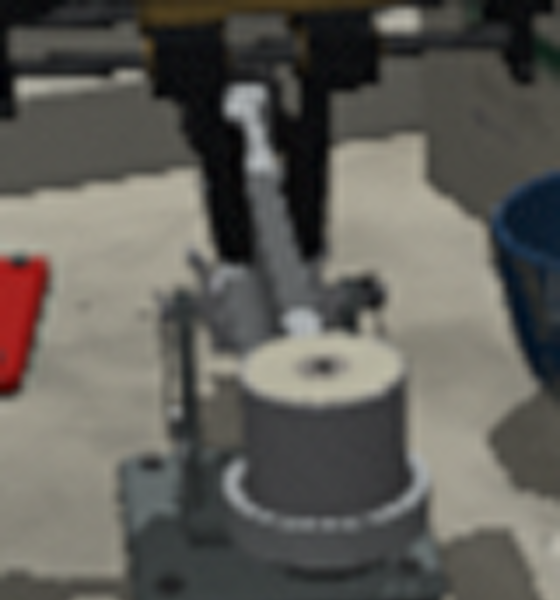

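Call:
play_rows([
  [0,0,0,0.7,0,0,0],
  [0,0,0,0.7,0,0,0],
  [0,0,0,0,0,0,0],
  [0,0,0,0,0,0,0],
  [0,0,0,0,0,0,0],
  [0,0,0,0,0,0,0],
  [0,0,0,0,0,0,0],
  [0,0,0,0,0,0,0],
], grip_force=50)

```text
clock: 19.05
tool_pos: [0.5022, 0.1617, 0.0893]
eef_rot: [0.994, -0.112, 0.001, -0.001]
contact_force: [-1.0, 0.3, -2.7]
opening: 0.108
```

```bash
python3 - <<'E'
from h import *
rd(3)
plan([])
E
```

```text
tool F [-0.91  0.38  2.54] +- [0.38 0.49 0.15] M [-0.169 -0.337  0.02 ] +- [0.015 0.003 0.018]
clock 19.2 pos [0.5022 0.1617 0.0893] rotz [ 2.e-03  8.e-04 -1.e+00] yaw -12.91 op 0.11
F [-1.01 -0.86 -2.67] M [-0.069  0.365  0.006]
```

The load has passed to the seat (8.3 → 2.5 N) at the expected height. I settle slightly more, then open the fingers just a little, so they could catch it.

Call:
play_rows([
  [0,0,0,0.5,0,0,0],
  [0,0,0,0,0,0,0],
  [0.16,0,0,0,0,0,0],
  [0.2,0,0,0,0,0,0],
  [0.2,0,0,0,0,0,0],
  [0.2,0,0,0,0,0,0],
  [0.2,0,0,0,0,0,0],
  [0.2,0,0,0,0,0,0],
], grip_force=20)

```text
clock: 20.2
tool_pos: [0.5055, 0.1623, 0.0901]
eef_rot: [0.994, -0.113, 0.004, -0.002]
contact_force: [0.2, 0.2, -0.6]
opening: 0.202
```

```bash
python3 - <<'E'
from h import *
im=rd(4)[:,:,::-1];cv2.imwrite("pics/s14f.png",im);cv2.imwrite("pics/s14.png",cv2.resize(im[170:260,230:310],None,fx=7,fy=7,interpolation=cv2.INTER_CUBIC)[:600])
t=rt();cv2.imwrite("pics/t14f.png",t)
plan([])
E
```

```text
tool F [0.02 0.11 0.15] +- [0.57 0.61 0.28] M [-0.083 -0.08   0.012] +- [0.014 0.025 0.018]
clock 20.45 pos [0.5055 0.1623 0.0901] rotz [ 0.0086  0.0024 -1.    ] yaw -12.94 op 0.198
F [-0.15  0.57  1.05] M [-0.11   0.059  0.001]
```

View pics/s14.png

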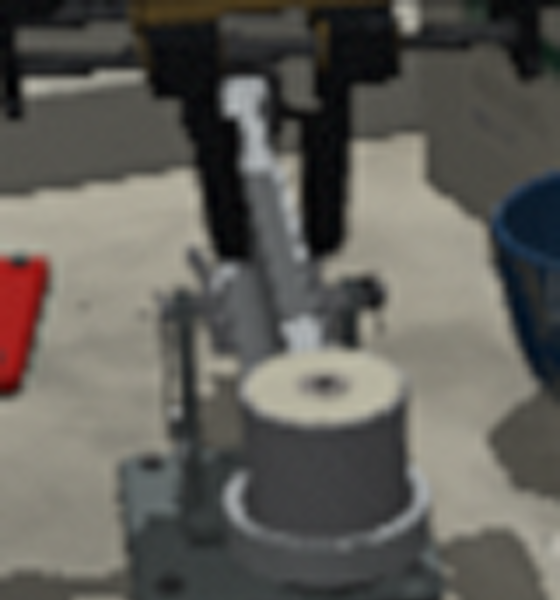

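```bash
python3 - <<'E'
from h import *
a=np.radians(-12.9);d=np.array([-np.sin(a),np.cos(a),0])
f=lambda X:((proj("scene",X)-[230,170])*7+3).round(1)
for nm,z in(("s13",.0895),("s14",.0885)):
  for th in(0,.02,.035,.05):
    b=np.array([.5022,.1616,z-.0024])
    rr=b-d*.1623*np.cos(th)+[0,0,.058-.1623*np.sin(th)]
    w=b+d*(.105-.0153)+[0,0,.048+.09*np.sin(th)]
    print(nm,th,"ring",f(rr),"ribW",f(w))
b=cv2.imread("pics/t14f.png");cv2.imwrite("pics/t14.png",cv2.resize(b[230:310,200:340],None,fx=5,fy=5,interpolation=cv2.INTER_CUBIC))
E
```

```text
s13 0 ring [326.9 368.6] ribW [240.5  93.7]
s13 0.02 ring [327.4 378.8] ribW [240.3  88.8]
s13 0.035 ring [327.6 386.4] ribW [240.1  85.2]
s13 0.05 ring [327.9 393.9] ribW [239.9  81.6]
s14 0 ring [327.1 371.8] ribW [240.7  96.3]
s14 0.02 ring [327.5 382. ] ribW [240.4  91.5]
s14 0.035 ring [327.8 389.6] ribW [240.2  87.9]
s14 0.05 ring [328.1 397.1] ribW [240.   84.3]
```

View pics/t14.png

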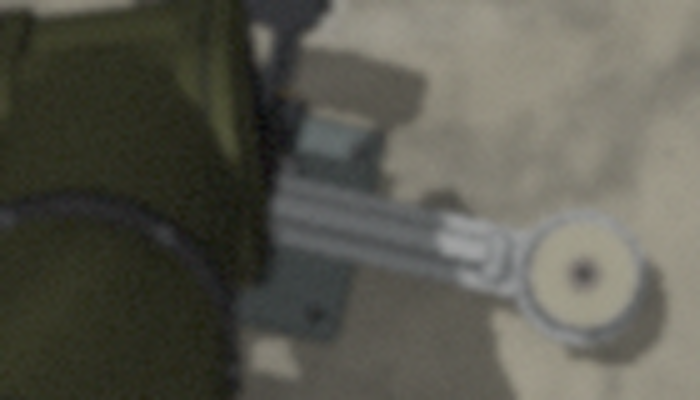

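The ring is at (325,383) in the crop, where a level arm would give (327,372), so the arm tips about 0.025 rad ring-down, within tolerance. I withdraw upward and check it unobstructed.

Call:
play_rows([
  [0.21,-2,0,-2,0,0,0],
  [0.21,-1,0,-4,0,0,0],
  [0.22,0,0,-8,0,0,0],
  [0.25,0,0,-10,0,0,0],
  [0.3,0,0,-15,0,0,0],
  [0.4,0,0,-25,0,0,0],
  [0.5,0,0,-35,0,0,0],
  [0.5,0,0,-35,0,0,0],
], grip_force=20)

```text
clock: 21.45
tool_pos: [0.4999, 0.1621, 0.2304]
eef_rot: [0.994, -0.113, 0.003, -0.001]
contact_force: [-0.1, -0.2, -0.2]
opening: 0.497
```

```bash
python3 - <<'E'
from h import *
plan([])
im=rd(2)[:,:,::-1];cv2.imwrite("pics/s15f.png",im);cv2.imwrite("pics/s15.png",cv2.resize(im[170:260,230:320],None,fx=6.6,fy=6.6,interpolation=cv2.INTER_CUBIC)[:600])
t=rt();cv2.imwrite("pics/t15f.png",t)
E
```

```text
clock 21.45 pos [0.4999 0.1621 0.2304] rotz [ 0.006   0.0015 -1.    ] yaw -12.96 op 0.497
F [-0.1  -0.21 -0.23] M [-0.005  0.045  0.034]
tool F [ 0.22 -0.31 -1.45] +- [0.74 0.7  0.92] M [-0.023 -0.015  0.02 ] +- [0.025 0.021 0.015]
```

View pics/s15.png

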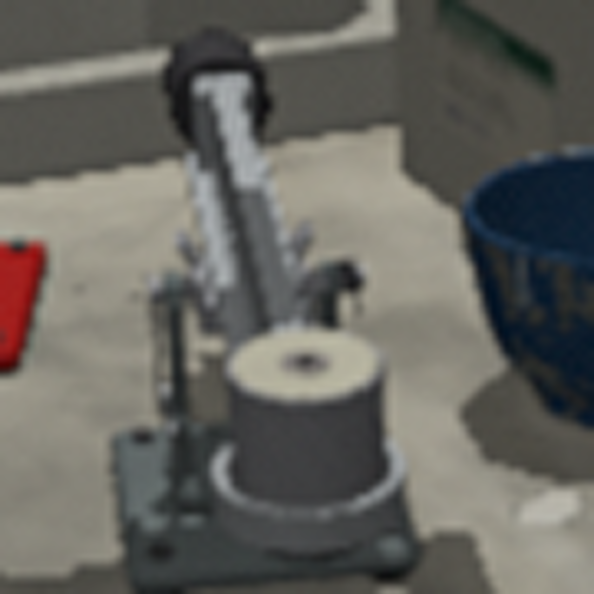

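```bash
python3 - <<'E'
from h import *
a=np.radians(-12.9);d=np.array([-np.sin(a),np.cos(a),0]);x=np.array([np.cos(a),np.sin(a),0])
f=lambda X:((proj("scene",X)-[230,170]+.5)*6.6).round(1)
O=np.array([.5022,.1616,.087])-d*.0153  # arm origin if level seated
def pt(px,py,pz,th,seat=np.array([.502,.1605,.095])):
    # rotate about hinge x axis through seat; th>0 => weight (+y) up
    P=O+x*px+d*py+np.array([0,0,pz]); v=P-seat; al=v@d; h=v[2]
    return seat+x*(v@x)+d*(al*np.cos(th)-h*np.sin(th))+np.array([0,0,h*np.cos(th)+al*np.sin(th)])
for th in(0,.02,.04,.06):
    top=min(f(pt(.02*np.sin(t),yy,.03+.02*np.cos(t),th))[1] for t in np.linspace(-1,1,41) for yy in(.125,.135,.145,.15))
    print(th,"ring",f(pt(0,-.147,.058,th)),"rib-",f(pt(0,-.105,.048,th)),"ribW",f(pt(0,.105,.048,th)),f(pt(0,.12,.048,th)),"disctop",top, "cw face c",f(pt(0,.125,.03,th)),"cup bottom", f(pt(0,-.177,0.008,th)))
im=cv2.imread("pics/s15f.png");cv2.imwrite("pics/s15b.png",cv2.resize(im[170:212,245:285],None,fx=14,fy=14,interpolation=cv2.INTER_CUBIC))
E
```

```text
0 ring [308.7 348.3] rib- [293.7 321. ] ribW [227.3  89. ] [223.3  75.2] disctop 43.4 cw face c [224.4 115.2] cup bottom [327.2 540.1]
0.02 ring [309.5 359.3] rib- [294.3 328.9] ribW [227.3  85.2] [223.2  70.7] disctop 37.4 cw face c [224.2 110.2] cup bottom [327.7 551.2]
0.04 ring [310.3 370.3] rib- [294.9 336.8] ribW [227.2  81.5] [223.2  66.2] disctop 31.6 cw face c [224.1 105.2] cup bottom [328.1 562. ]
0.06 ring [311.1 381.2] rib- [295.4 344.7] ribW [227.2  77.8] [223.1  61.8] disctop 25.8 cw face c [223.9 100.3] cup bottom [328.4 572.7]
```

View pics/s15b.png

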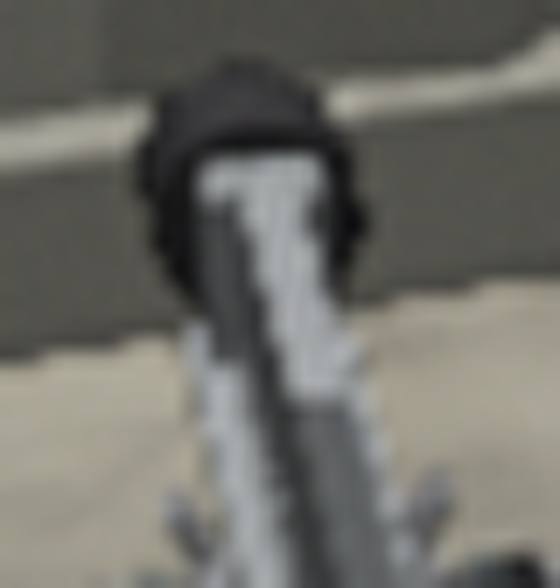

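```bash
python3 - <<'E'
import cv2
im=cv2.imread("pics/t15f.png");cv2.imwrite("pics/t15.png",cv2.resize(im[230:310,190:350],None,fx=5,fy=5,interpolation=cv2.INTER_CUBIC))
E
```

```text
(no output)
```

View pics/t15.png

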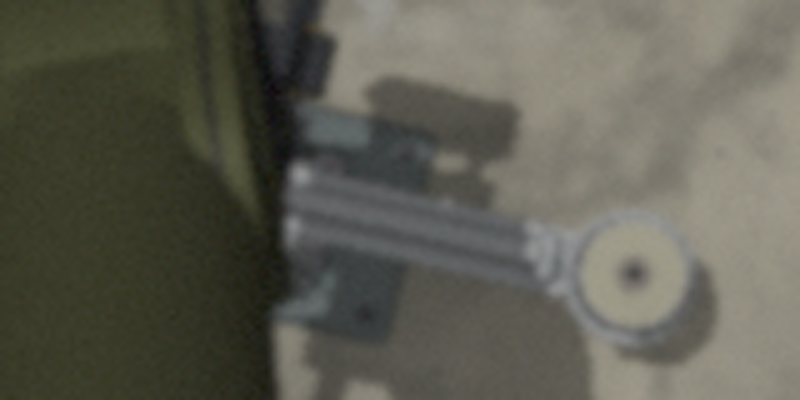

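```bash
python3 - <<'E'
import cv2,numpy as np
f15=cv2.imread("pics/s15f.png").astype(np.float32)
# s13.png = crop [170:260,230:310] x7 (rows cut at 600)
a=cv2.imread("pics/s13.png").astype(np.float32)
b=cv2.resize(f15.astype(np.uint8)[170:260,230:310],None,fx=7,fy=7,interpolation=cv2.INTER_CUBIC)[:600].astype(np.float32)
c=cv2.resize(cv2.imread("pics/s14f.png")[170:260,230:310],None,fx=7,fy=7,interpolation=cv2.INTER_CUBIC)[:600].astype(np.float32)
def tm(src,dst,x0,x1,y0,y1):
    t=src[y0:y1,x0:x1]; R=cv2.matchTemplate(dst[max(0,y0-50):y1+50,x0-30:x1+30],t,cv2.TM_CCOEFF_NORMED)
    _,v,_,l=cv2.minMaxLoc(R); return l[0]-30,l[1]-min(50,y0),round(v,3)
for nm,d in(("s14",c),("s15",b)):
    print(nm,"ring",tm(a,d,235,420,325,500),"hole",tm(a,d,290,355,345,390),"block",tm(a,d,222,272,75,130),tm(a,d,222,280,75,180))
cv2.imwrite("pics/cmp.png",np.hstack([a[50:300,180:320],c[50:300,180:320],b[50:300,180:320]]))
E
```

```text
s14 ring (1, 18, 0.986) hole (2, 18, 0.984) block (-2, -5, 0.976) (-3, -5, 0.975)
s15 ring (1, 18, 0.985) hole (2, 18, 0.983) block (-3, -5, 0.878) (-6, -4, 0.874)[ WARN:0@0.152] global loadsave.cpp:1063 imwrite_ Unsupported depth image for selected encoder is fallbacked to CV_8U.
```

View pics/cmp.png

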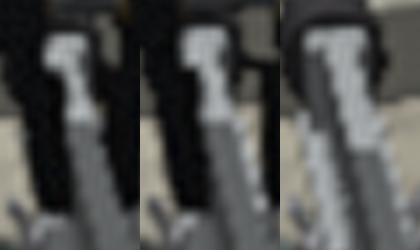

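Matched against the level-held picture, the ring fell 18/7 px and the weight end rose 5/7 px. That gives a tilt of 0.028 rad, which didn't change between the two pictures after release. It is well inside 0.06 rad and the gripper is clear, so I hand in.

```bash
python3 - <<'E'
from h import *
im=r.snapshot("scene")[:,:,::-1];cv2.imwrite("pics/fin.png",im)
a=cv2.imread("pics/s15f.png").astype(int);d=np.abs(im.astype(int)-a).max(2)
print("diff arm region",d[170:260,240:300].mean())
plan([])
print(r.finish_job())
E
```

```text
diff arm region 1.2424074074074074
clock 21.65 pos [0.5003 0.1624 0.2294] rotz [ 0.0073  0.0023 -1.    ] yaw -12.94 op 0.499
F [-0.26  0.21  0.02] M [-0.091  0.11   0.025]
the job is handed in; nothing more can be done
None
```

View pics/fin.png

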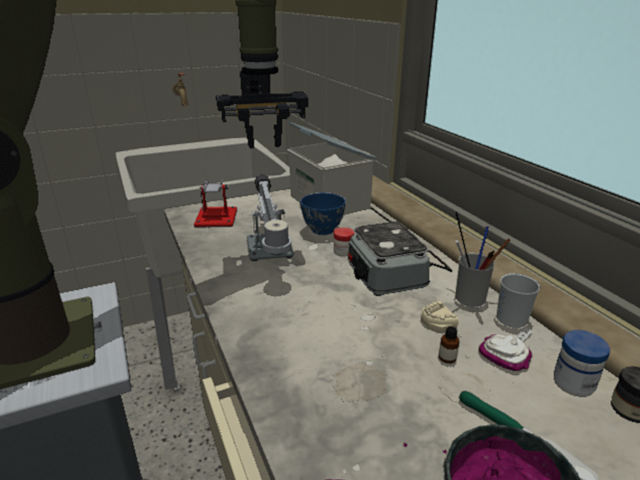

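The arm is resting in the grey stand's cradle on its own, with the ring in its cup, and I handed the job in at 21.7 s. No verdict came back.

**What I did:** Test lifts at y ≈ 0 and y ≈ +15 mm along the rib put the balance point near +12 to +15 mm. I lifted the arm there, carried it over level and lowered it in 0.5–3 mm steps. I let go once the seat had taken most of its weight.

**Last checks:**
- **Tilt:** the arm tips about 0.028 rad, ring end down, estimated from pictures (limit 0.06). It did not change between the pictures after release. The balance point is therefore about 3 mm off centre. I could have regripped to improve that but left it, as it was in tolerance.
- **Seat height:** about 8.5 mm below the seat point, within the allowed 5.5–10.5 mm.
- **Gripper and bystanders:** the gripper is well clear. The model, jar and dropper look unmoved.

**What failed or disagreed:**
- **Finger length:** the fingertips are really about 19 mm short of the reported tool position. My first grip was therefore shallow. On the second try the fingers shut on top of the rib and pressed on it with about 14–16 N, but the arm did not visibly move.
- **Balance point:** the moment readings drifted with the robot's pose and disagreed by about 6 mm.
- **Tilt estimates:** single-feature estimates ranged from 0.01 to 0.05 rad. The 0.028 comes from matching both ends against a picture of the arm held level.

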